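# Cap a filled lubricator and draw its plunger for a shot

### The job

The tank of this one-shot lubricator has just been filled: put its breather cap back on the filler neck, fully down, and let go of it. Then draw the T-handle straight up against its spring until the groove turned in the plunger rod has just come clear of the gland nut, no further, and finish while still holding it there, so that the pump barrel can fill. Do not draw the plunger while the filler is open, and leave the oil bottle, the bearing and the spanner where they are.

Things in the scene. Friction and masses are not known exactly. Their poses are not given: they have to be found in the camera images.
- lubricator: One-shot lubricator, fixed: base plate 130 x 210 mm (x, y), 8 mm thick; white tank; aluminium head 102 x 174 mm, top 150 mm above the bench; brass block 28 mm high at the -y end. On the head, on the unit's y axis: filler neck (y = +55 mm) and gland nut with plunger rod and T-handle (y = -50 mm). Origin: centre of the underside, on the bench; z up. Yaw within 1.4 rad either way.
- neck (a point): Centre of the open mouth of the filler neck: its rim, 174 mm above the bench and 24 mm above the head. Aluminium tube, 38 mm outside diameter, tapered to 35 mm at the rim. Axes as the lubricator's.
- gland (a point): Centre of the top of the brass gland nut (32 mm across, top 166 mm above the bench), from which the bright 12 mm plunger rod rises. Axes as the lubricator's.
- cap: Loose black push-on breather cap, ribbed: 50 mm diameter, 28 mm high, hollow below (bore 43 mm, 16 mm deep), about 45 g, standing right way up on the bench. Origin: centre of its lower edge; z up. Slips on the neck without turning, under its own weight; fully down, its roof rests on the rim, its lower edge 16 mm below point neck and 8 mm above the head.
- handle (a point): Centre of the black T-handle on top of the plunger rod: a bar 70 mm long (along the lubricator's x), 16 mm wide (along y), 18 mm high. Its centre is 225 mm above the bench when the plunger is down; a hub 14 mm in diameter runs 13 mm down below the bar to the rod. Axes as the lubricator's. Moves up with the plunger.
- plunger (a joint): Lift of the plunger (m): 0 fully down, where the spring returns it when let go; 0.060 at the top stop. Pull needed: about 9 N at the start, 17 N at the mark (200 N/m). The mark is a dark turned groove 6 mm wide round the rod, hidden in the gland when down; its lower edge comes level with the top of the gland nut at 0.040.
- oil_bottle: Bystander: white oil bottle 60 mm in diameter with a bent steel spout, 175 mm high, standing. Origin: centre of the underside.
- bearing: Bystander: plain steel ball bearing lying flat, 52 mm outside, 25 mm bore, 15 mm high. Origin: centre of the underside.
- spanner: Bystander: steel spanner about 170 mm long, lying along its own x. Origin: centre of the underside.

How it is judged (in metres and radians):
On the way, in this order (a step that is already met when the one before it is completed fails the run):
1. the cap sits fully down on the neck, let go, with the plunger still down (horizontal distance between cap and neck below 0.006 m and z of cap in the frame of neck below -0.0135 m and angle between cap's own z axis and vertical below 0.07 rad and contact force between the fingers and cap below 0.1 N and value of joint plunger below 0.004 m), for 0.2 s.
2. the plunger is drawn to the mark and held there (value of joint plunger between 0.036 and 0.047 m and contact force between the fingers and plunger above 5 N), for 0.5 s.
At the end, for the whole second after the job is handed in: The cap sits on the neck, within 6 mm of its axis, level within 4 degrees and fully down (lower edge at least 13.5 mm below the rim), untouched; the fingers hold the plunger at rest (more than 5 N of contact) with the lift between 36 and 47 mm, which is the groove just clear of the gland nut (all of step 2 and horizontal distance between cap and neck below 0.006 m and z of cap in the frame of neck below -0.0135 m and angle between cap's own z axis and vertical below 0.07 rad and contact force between each of the fingers, plunger and cap below 0.1 N and velocity of joint plunger between -0.01 and 0.01 m/s); the arm keeps its last pose, push and grip.
It fails at once if the plunger is drawn far past the mark (lift over 53 mm) (value of joint plunger above 0.053 m).
It fails at once if the plunger is drawn (lift over 12 mm) while the filler is open (value of joint plunger above 0.012 m and distance between cap and neck above 0.025 m).
It fails at once if a bystander is moved more than 20 mm (distance of any of oil_bottle, bearing, spanner from where it was at the start of the episode above 0.02 m).
It also fails if it takes over 51 s, if anything falls off the work surface, if the arm or the gripper's body presses on something with over 40 N, if the wrist force passes 120 N, or if a joint passes its speed limit or range.

### The arm

A 6-joint arm with a two-finger parallel gripper is mounted at the origin on the work surface. World frame = base frame: x ahead of the robot, y to its left, z up, the work surface at z = 0. Lengths are in m, angles in degrees, forces in N, time in s.
With the tool pointing down it reaches from about 0.25 to 0.725 m from the base axis. Payload 9.7 kg.
Tool frame: the origin (TCP) lies at the very end of the fingers, on their centre line; the grasp point (between the pads) lies 19 mm behind it (bot.grip_depth is the distance from the TCP to the grasp point, in m); z points along the fingers, y is the direction in which the jaws open and shut (so a half turn about z gives the same grasp; the last joint's range is limited). The gripper opens to 85 mm and grips with 20 to 120 N. Pads are 22 mm wide; open, the fingers measure 114 mm over their backs; the gripper's body (76 mm by 85 mm) begins 54 mm behind the grasp point. The pads swing forward as they close: fully open they stand 13 mm farther back than shut.
Start: joints at [75.63, 4.979, 10.078, 95.1, 0, 90], TCP at [0.136, 0.533, 0.231] pointing down, gripper open.
Joint ranges: [-179.16, 179.16], [-48.56, 103.87], [-65.8, 70.77], [-126.05, 130.52], [-82.76, 87.17], [-180, 180]. Speed limits (degrees/s): [127.2, 127.2, 147.25, 180, 180, 180].

### API

Orientations are given as [roll, pitch, yaw] about the fixed x, y, z axes, in that order (R = Rz(yaw) Ry(pitch) Rx(roll)).
In Python, from workcell import telemetry, optics, order, bot gives the robot as it stands. The module is installed in compiled form; this text tells all that it offers.
- The arm moves only by the shell command python3 -m inch 'ROWS' [FORCE]. ROWS is JSON, a list of rows, each a list of 7 numbers: the shift along the tool's x, y, z in m, then the turn, a rotation vector about the tool's x, y, z in rad, then the closure, from 0 (fully open) to 1 (shut). In form: [[tx, ty, tz, rx, ry, rz, grip], ...]. A call has 1 to 12 rows; each row is the pose to reach, as a shift and turn from the pose commanded when the call began, along the tool's axes at that moment; what a row does not reach only later rows make up. A row lasts 1/12 s, in which the tool goes at most 41.7 mm and 7.16 degrees, less where a joint would pass 70% of its speed; a pose out of reach is approached as far as the arm can. A call with a gripper value outside its range is refused whole. The fingers move at their own pace and stop on an object; FORCE is the grip in N (left out, the last holds). Time passes only in rows, so rows that repeat a pose let the fingers close. It gives the time, the measured TCP pose, the force and the opening at its end, in the units of the state.
- telemetry.get_obs(): the state, without advancing time (a new reading comes with each control period).
- optics.camera(name): name is "scene" or "top"; returns (picture, depth): 420x560x3 uint8, red, green, blue; 420x560 float32, m along the optical axis (not along the pixel's ray), 0 where there is no reading.
- optics.camera_info(name): a dict with "camera_matrix" (3x3 intrinsics, pixels), "k1" (the pictures are not rectified: a ray, as slopes to the right and down, at radius r is drawn at 1 + k1 r^2 times it, then the intrinsics apply), "xyz" and "attitude" of the camera in the world. Camera axes: x right, y down, z forward; pixel columns grow to the right and rows downward; lengths in m; the calibration is good to about 2 mm. A picture is of the moment at which its call begins. camera_info takes no time and is no camera call.
- order.job_done(): hands the job in, once; it reports no verdict.
The state is a dict: "time": time; "q": joint angles; "qd": joint speeds; "joint_efforts": joint torques, N m; "ee_pos": TCP position; "tcp_rot": TCP orientation; "wrist_force": force on the tool from outside, world axes, zero at the start; "torque": the same for the moment, N m; "opening": finger opening in m.
Only numpy, scipy, OpenCV 4.12 (cv2) and the standard library are available. Lean on these libraries where they do the work, as an engineer would, in place of code of your own. Each camera call takes 0.05 s, during which the arm holds its last target. There are 200 camera calls.

## Working session

There is one attempt and no reset: what is moved stays moved. The work goes in short steps, Python scripts to look and compute and a shell command to move; the robot and the scene stay as the last step left them, time stands still between calls to the robot, and variables do not carry over. Pictures are saved under pics/ and viewed, about 8 in all and at most 12, crops included, and the job is handed in when it is done.

```bash
mkdir -p pics
cat > h.py <<'E'
from workcell import telemetry, optics, order, bot
import numpy as np, cv2
from scipy.spatial.transform import Rotation as R
def snap(n,f=None):
    im,d=optics.camera(n)
    if f: cv2.imwrite('pics/'+f,cv2.cvtColor(im,cv2.COLOR_RGB2BGR))
    return im,d
def cam(n):
    c=optics.camera_info(n); K=np.array(c['camera_matrix']); 
    a=np.array(c['attitude'])
    M=R.from_euler('xyz',a,degrees=True).as_matrix() if a.shape==(3,) else a
    return K,c['k1'],np.array(c['xyz']),M
def slopes(n,uv):
    K,k,_,_=cam(n); return cv2.undistortPoints(np.float64(uv).reshape(-1,1,2),K,np.array([k,0,0,0,0.])).reshape(-1,2)
def onplane(n,uv,z):
    _,_,o,M=cam(n); s=slopes(n,uv); r=np.c_[s,np.ones(len(s))]@M.T
    return o+r*((z-o[2])/r[:,2])[:,None]
def pts(n,uv,d):
    _,_,o,M=cam(n); s=slopes(n,uv); return o+(np.c_[s,np.ones(len(s))]*np.asarray(d).reshape(-1,1))@M.T
def cloud(n,d):
    v,u=np.mgrid[:d.shape[0],:d.shape[1]]
    return pts(n,np.c_[u.ravel(),v.ravel()],d.ravel()).reshape(*d.shape,3)
def proj(n,P):
    K,k,o,M=cam(n); c=(np.atleast_2d(P)-o)@M
    return cv2.projectPoints(c,np.zeros(3),np.zeros(3),K,np.array([k,0,0,0,0.]))[0].reshape(-1,2)
E
python3 - <<'E'
from h import *
for n in('scene','top'):
    print(optics.camera_info(n)); im,d=snap(n,n+'1.png'); np.savez(n+'1',im=im,d=d)
    C=cloud(n,d); print(C[210,280],C[400,280],np.median(C[...,2][d>0]))
print(telemetry.get_obs())
E
```

```text
{'camera_matrix': array([[540.02575809,   0.        , 281.75668042],
       [  0.        , 540.02575809, 209.40024666],
       [  0.        ,   0.        ,   1.        ]]), 'k1': -0.21122863398565134, 'xyz': array([ 1.21912985, -0.35665198,  0.88499262]), 'attitude': array([-1.34787750e+02,  5.94372565e-02,  5.95357460e+01])}
[0.54405811 0.0353384  0.10842136] [ 0.85847946 -0.14913506  0.00313952] 0.0015260205635911905
{'camera_matrix': array([[438.20007147,   0.        , 281.61977466],
       [  0.        , 438.20007147, 214.86319188],
       [  0.        ,   0.        ,   1.        ]]), 'k1': -0.02647595831525452, 'xyz': array([ 0.42335409, -0.01408218,  1.10633407]), 'attitude': array([-171.86047721,    0.52524756,  -91.37640079])}
[ 0.57149308 -0.00527308  0.1484071 ] [ 0.12999893  0.007034   -0.00058531] -0.0007022515756496261
{'time': 0.1, 'q': array([ 7.56303561e+01,  5.00807652e+00,  1.00419706e+01,  9.50982734e+01,
       -7.47655319e-04,  9.00029550e+01]), 'qd': array([-0.0401942 , -0.05144242,  0.12063516,  0.06045764, -0.01470295,
        0.03565153]), 'joint_efforts': array([ 7.53616996e-05, -5.21562159e+01,  4.65653980e+01,  1.59489684e-02,
       -9.58799546e-05, -1.75680622e-06]), 'ee_pos': array([0.13645663, 0.53261989, 0.23067939]), 'tcp_rot': array([-1.79935621e+02,  7.50975144e-04,  1.65627402e+02]), 'wrist_force': array([ 1.10874962, -0.52542191, -0.33847799]), 'torque': array([-0.04488086,  0.07957471, -0.01936015]), 'opening': 0.08563460611927833}
```

View pics/scene1.png

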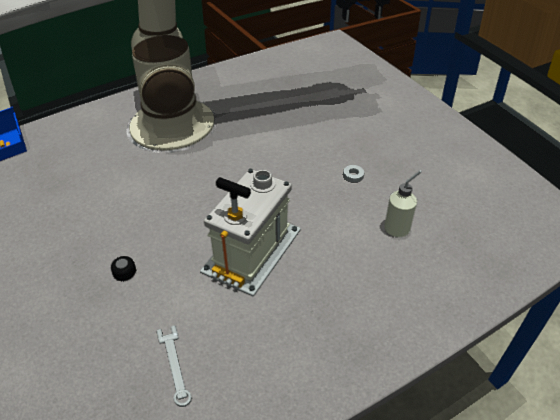

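View pics/top1.png

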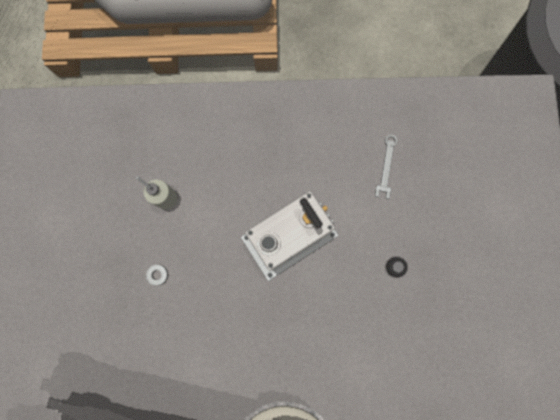

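The scene view shows the lubricator in the middle with its neck at (262,178) and handle at (233,187), the cap at (123,268), the spanner at (173,365), the bearing at (353,173) and the bottle at (400,212). In the top view the neck is at (269,243), the handle at (311,212) and the cap at (396,267).

```bash
cat > meas.py <<'E'
from h import *
for n in('top','scene'):
    f=np.load(n+'1.npz'); im,d=f['im'],f['d']; C=cloud(n,d); g=im.max(2); ok=d>0
    x,y,z=C[...,0],C[...,1],C[...,2]
    roi=ok&(np.hypot(x-.53,y)<.16)
    m=roi&(abs(z-.150)<.006)
    r=cv2.minAreaRect(np.float32(C[m][:,:2])); print(n,'head z',np.median(z[m]),r)
    m=roi&(z>.21)&(z<.245); P=C[m]; r=cv2.minAreaRect(np.float32(P[:,:2])); print('handle',len(P),P.mean(0),z[m].max(),r)
    m=roi&(abs(z-.172)<.008); P=C[m]; print('neck/gland z',len(P))
    # cap mask
    cx,cy=((396,267) if n=='top' else (123,268)); v,u=np.mgrid[:420,:560]
    m=(np.hypot(u-cx,v-cy)<22)&(g<75); 
    P=C[m&(z>.02)]; print('cap',m.sum(),np.median(P,0),cv2.minEnclosingCircle(np.float32(P[:,:2])))
    c=max(cv2.findContours(m.astype(np.uint8),0,1)[0],key=cv2.contourArea); e=cv2.fitEllipse(c); print('ell',e,'->',onplane(n,[e[0]],.014))
    cx,cy=((269,243) if n=='top' else (262,178))
    w=20; cr=cv2.resize(im[cy-w:cy+w,cx-w:cx+w],None,fx=10,fy=10,interpolation=cv2.INTER_CUBIC)
    cv2.imwrite(f'pics/neck_{n}.png',cv2.cvtColor(cr,cv2.COLOR_RGB2BGR))
a=np.hstack([cv2.imread('pics/neck_top.png'),cv2.imread('pics/neck_scene.png')]); cv2.imwrite('pics/neck.png',a)
E
python3 meas.py
```

```text
top head z 0.14996463404253546 ((0.5302716493606567, -0.029338404536247253), (0.10219664871692657, 0.18389806151390076), 31.18756103515625)
handle 280 [ 0.55263826 -0.06740968  0.23239729] 0.23918246462914572 ((0.5531922578811646, -0.06808526813983917), (0.06909598410129547, 0.016488563269376755), 31.540470123291016)
neck/gland z 176
cap 205 [ 0.44379497 -0.28064119  0.02708159] ((0.4360705316066742, -0.16226136684417725), 0.14882385730743408)
ell ((396.0545349121094, 266.7213439941406), (18.582212448120117, 20.081457138061523), 94.009521484375) -> [[ 0.44295233 -0.28794364  0.014     ]]
scene head z 0.15171362870239125 ((0.5310611724853516, -0.03178005665540695), (0.10283610224723816, 0.1862681359052658), 30.911161422729492)
handle 405 [ 0.55834364 -0.0712006   0.2304874 ] 0.23939345769886144 ((0.5557574033737183, -0.07000309973955154), (0.06818562000989914, 0.017321716994047165), 31.532350540161133)
neck/gland z 364
cap 418 [ 0.45527873 -0.29019512  0.02872911] ((0.8208310604095459, -0.3233836889266968), 0.3997856676578522)
ell ((122.91752624511719, 268.2392883300781), (24.141632080078125, 24.877849578857422), 23.57939910888672) -> [[ 0.44405985 -0.28971057  0.014     ]]
```

View pics/neck.png

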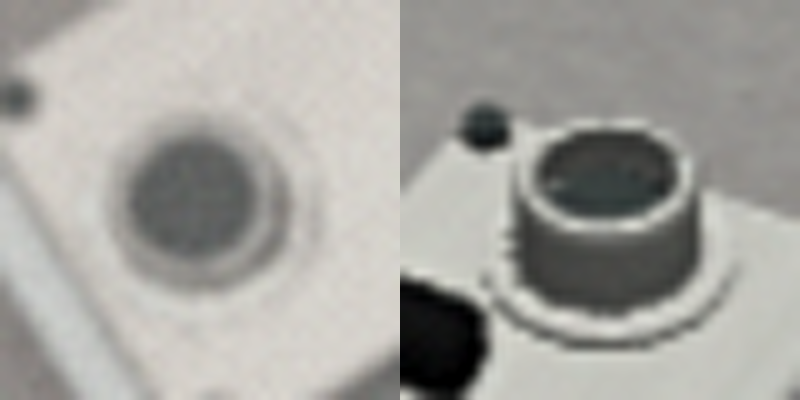

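The crop shows the neck mouth centred at about (193,197) on the left (top camera) and (607,173) on the right (scene camera). I'll turn these into positions.

```bash
cat > m2.py <<'E'
from h import *
def tri(a,b):
    A=[];B=[]
    L=[]
    for n,uv in(('top',a),('scene',b)):
        _,_,o,M=cam(n); s=slopes(n,[uv])[0]; r=M@np.r_[s,1]; r/=np.linalg.norm(r); L.append((o,r))
    Q=[np.eye(3)-np.outer(r,r) for o,r in L]
    p=np.linalg.solve(sum(Q),sum(q@o for q,(o,r) in zip(Q,L))); return p,[np.linalg.norm(q@(p-o))*1e3 for q,(o,r) in zip(Q,L)]
t=(249+193.5/10-.5,223+197.5/10-.5); s=(242+207.5/10-.5,158+173.5/10-.5)
print('neck',onplane('top',[t],.174),onplane('scene',[s],.174),tri(t,s))
E_={}
for n in('top','scene'):
    f=np.load(n+'1.npz'); im,d=f['im'],f['d']; C=cloud(n,d); g=im.max(2); z=C[...,2]
    m=((d>0)&(g<90)&(z>.2)&(z<.26)&(np.hypot(C[...,0]-.55,C[...,1]+.07)<.06)).astype(np.uint8)
    m=cv2.morphologyEx(m,cv2.MORPH_CLOSE,np.ones((3,3)))
    c=max(cv2.findContours(m,0,1)[0],key=cv2.contourArea); r=cv2.minAreaRect(c); E_[n]=r[0]
    print(n,r,onplane(n,[r[0]],.228))
    v,u=np.nonzero(m); P=onplane(n,np.c_[u,v],.23); print(np.mean(P,0))
print('handle',tri(E_['top'],E_['scene']))
print('cap',tri((396.05,266.72),(122.92,268.24)))
psi=np.radians(31.5); ex=np.array([np.cos(psi),np.sin(psi)]); ey=np.array([-ex[1],ex[0]])
print('expected from handle (.5545,-.069): neck',np.array([.5545,-.069])+.105*ey)
E
python3 m2.py
```

```text
neck [[0.49867235 0.02201411 0.174     ]] [[0.49699074 0.02199182 0.174     ]] (array([0.49842094, 0.02164067, 0.17528931]), [np.float64(0.354618305523082), np.float64(0.3546183055229577)])
top ((310.26922607421875, 213.15382385253906), (32.72731018066406, 7.488452911376953), 56.3099365234375) [[ 0.55116626 -0.06713384  0.228     ]]
[ 0.55059738 -0.06774179  0.23      ]
scene ((231.6438446044922, 190.61643981933594), (36.04867935180664, 17.32209014892578), 20.556045532226562) [[ 0.56139993 -0.07485135  0.228     ]]
[ 0.55892763 -0.07141364  0.23      ]
handle (array([ 0.55201313, -0.06915345,  0.21802207]), [np.float64(1.5407307678344844), np.float64(1.5407307678345243)])
cap (array([ 0.44278271, -0.28900044,  0.0121846 ]), [np.float64(0.6297936768566355), np.float64(0.6297936768566215)])
expected from handle (.5545,-.069): neck [0.49963765 0.02052722]
```

```bash
cat > go.py <<'E'
import sys
from h import *
a=list(map(float,sys.argv[1:]))
s=telemetry.get_obs(); M=R.from_euler('xyz',s['tcp_rot'],degrees=True); T=R.from_euler('xyz',[180,0,a[3]],degrees=True)
print('pos',s['ee_pos'].round(4),'rot',s['tcp_rot'].round(2),'F',s['wrist_force'].round(1),'t',s['time'])
print('rows:',M.inv().apply(np.array(a[:3])-s['ee_pos']).round(4),(M.inv()*T).as_rotvec().round(4))
E
python3 go.py .443 -.289 .15 121.5
```

```text
pos [0.1365 0.5326 0.2307] rot [-179.94    0.    165.63] F [ 1.1 -0.5 -0.3] t 0.1
rows: [-0.5009 -0.7197  0.0815] [-1.100e-03  4.000e-04  7.702e-01]
```

```bash
python3 -m inch '[[-0.5,-0.72,0,0,0,0.77,0],[-0.5,-0.72,0,0,0,0.77,0],[-0.5,-0.72,0,0,0,0.77,0],[-0.5,-0.72,0,0,0,0.77,0],[-0.5,-0.72,0,0,0,0.77,0],[-0.5,-0.72,0,0,0,0.77,0],[-0.5,-0.72,0,0,0,0.77,0],[-0.5,-0.72,0,0,0,0.77,0],[-0.5,-0.72,0,0,0,0.77,0],[-0.5,-0.72,0,0,0,0.77,0],[-0.5,-0.72,0,0,0,0.77,0],[-0.5,-0.72,0,0,0,0.77,0]]' 30; python3 go.py .443 -.289 .15 121.5
```

```text
time: 1.1
ee_pos: [0.3103, 0.0637, 0.2314]
tcp_rot: [180.0, 0.0, 121.5]
wrist_force: [1.1, 1.0, 1.1]
opening: 0.0853
pos [0.3103 0.0637 0.2314] rot [1.7995e+02 1.0000e-02 1.2153e+02] F [1.1 1.  1.1] t 1.1
rows: [-0.3701 -0.0714  0.0814] [0.0008 0.0002 0.0006]
```

```bash
python3 -m inch '[[-0.37,-0.071,0.03,0,0,0,0],[-0.37,-0.071,0.03,0,0,0,0],[-0.37,-0.071,0.03,0,0,0,0],[-0.37,-0.071,0.03,0,0,0,0],[-0.37,-0.071,0.03,0,0,0,0],[-0.37,-0.071,0.03,0,0,0,0],[-0.37,-0.071,0.08,0,0,0,0],[-0.37,-0.071,0.08,0,0,0,0],[-0.37,-0.071,0.08,0,0,0,0],[-0.37,-0.071,0.08,0,0,0,0],[-0.37,-0.071,0.08,0,0,0,0],[-0.37,-0.071,0.08,0,0,0,0]]'; python3 go.py .443 -.289 .05 121.5
```

```text
time: 2.1
ee_pos: [0.4427, -0.2871, 0.1501]
tcp_rot: [-179.9, -0.1, 121.4]
wrist_force: [0.4, 0.9, -0.2]
opening: 0.0853
pos [ 0.4427 -0.2871  0.1501] rot [-1.7994e+02 -1.5000e-01  1.2144e+02] F [ 0.4  0.9 -0.2] t 2.1
rows: [-0.0021 -0.0006  0.1001] [-0.0011 -0.0025 -0.0011]
```

```bash
python3 -m inch '[[-0.002,-0.001,0.04,0,0,0,0],[-0.002,-0.001,0.08,0,0,0,0],[-0.002,-0.001,0.11,0,0,0,0],[-0.002,-0.001,0.13,0,0,0,0],[-0.002,-0.001,0.144,0,0,0,0],[-0.002,-0.001,0.144,0,0,0,0],[-0.002,-0.001,0.144,0,0,0,0]]'
python3 - <<'E'
from h import *
im,d=snap('top'); im2,_=snap('scene'); a=cv2.resize(im[220:310,340:450],None,fx=4,fy=4); b=cv2.resize(im2[180:330,60:200],None,fx=3,fy=3)
b=b[:360]; a=a[:360]; cv2.imwrite('pics/g1.png',cv2.cvtColor(np.hstack([a,b[:360,:360]]),cv2.COLOR_RGB2BGR))
print(telemetry.get_obs()['ee_pos'])
E
```

```text
time: 2.68
ee_pos: [0.4434, -0.2882, 0.008]
tcp_rot: [180.0, -0.0, 121.6]
wrist_force: [0.4, -0.1, 0.3]
opening: 0.0854
[ 0.44430434 -0.28911548  0.00926409]
```

View pics/g1.png

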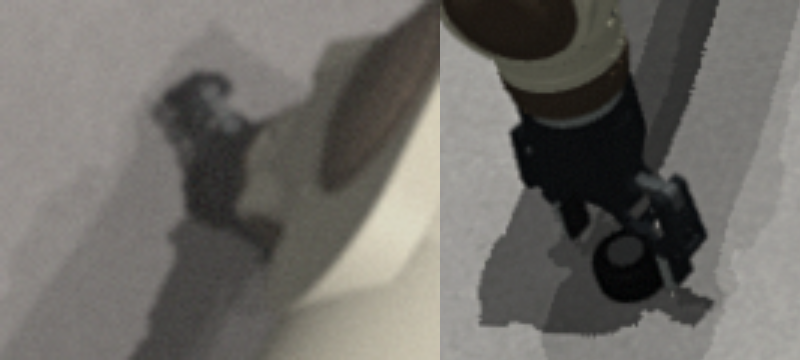

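Scene crop: the cap (627,255) is centred between the two open fingers. I'll go a little lower and close.

```bash
python3 -m inch '[[0,0,0.004,0,0,0,0],[0,0,0.004,0,0,0,0.3],[0,0,0.004,0,0,0,0.6],[0,0,0.004,0,0,0,1],[0,0,0.004,0,0,0,1],[0,0,0.004,0,0,0,1],[0,0,0.004,0,0,0,1],[0,0,0.004,0,0,0,1],[0,0,0.004,0,0,0,1],[0,0,0.004,0,0,0,1],[0,0,0.004,0,0,0,1],[0,0,0.004,0,0,0,1]]' 30
python3 - <<'E'
from h import *
im2,_=snap('scene'); b=cv2.resize(im2[230:300,80:180],None,fx=6,fy=6)
cv2.imwrite('pics/g2.png',cv2.cvtColor(b,cv2.COLOR_RGB2BGR)); s=telemetry.get_obs(); print(s['ee_pos'],s['wrist_force'],s['opening'])
E
```

```text
time: 3.78
ee_pos: [0.4437, -0.2893, 0.004]
tcp_rot: [180.0, 0.0, 121.5]
wrist_force: [-0.8, 0.7, 6.3]
opening: 0.0483
[ 0.44364494 -0.28927538  0.0040208 ] [-1.84048975  1.42089892  5.89919116] 0.04800479883724266
```

View pics/g2.png

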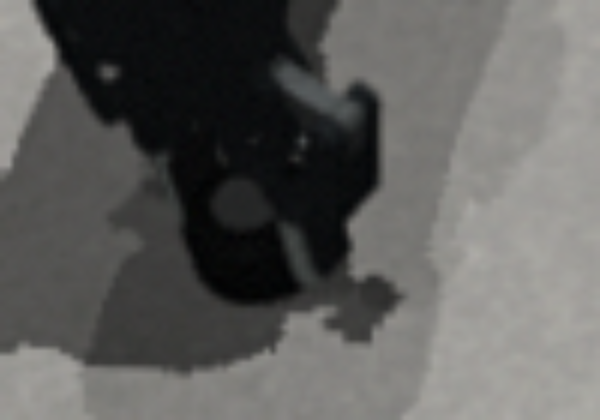

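The pads hold the cap's upper half with an opening of 48 mm. Next is the lift.

```bash
python3 -m inch '[[0,0,-0.01,0,0,0,1],[0,0,-0.03,0,0,0,1],[0,0,-0.06,0,0,0,1],[0,0,-0.1,0,0,0,1],[0,0,-0.14,0,0,0,1],[0,0,-0.18,0,0,0,1],[0,0,-0.22,0,0,0,1],[0,0,-0.25,0,0,0,1],[0,0,-0.265,0,0,0,1],[0,0,-0.27,0,0,0,1],[0,0,-0.27,0,0,0,1]]'; python3 go.py .498 .0215 .274 121.5
```

```text
time: 4.75
ee_pos: [0.4437, -0.2893, 0.2746]
tcp_rot: [179.9, 0.1, 121.5]
wrist_force: [-0.6, -0.2, -1.1]
opening: 0.0482
pos [ 0.4437 -0.2893  0.2746] rot [1.7995e+02 1.1000e-01 1.2151e+02] F [-0.6 -0.2 -1.1] t 4.75
rows: [0.2366 0.2087 0.0003] [0.0009 0.0019 0.0002]
```

```bash
python3 -m inch '[[0.02,0.018,0,0,0,0,1],[0.05,0.044,0,0,0,0,1],[0.08,0.07,0,0,0,0,1],[0.11,0.096,0,0,0,0,1],[0.14,0.122,0,0,0,0,1],[0.17,0.15,0,0,0,0,1],[0.2,0.176,0,0,0,0,1],[0.22,0.194,0,0,0,0,1],[0.23,0.203,0,0,0,0,1],[0.237,0.209,0,0,0,0,1],[0.237,0.209,0,0,0,0,1],[0.237,0.209,0,0,0,0,1]]'; python3 go.py .498 .0215 .19 121.5
python3 - <<'E'
from h import *
a,d=snap('top'); b,e=snap('scene'); np.savez('n2',a=a,d=d,b=b,e=e)
a=cv2.resize(a[190:280,220:310],(400,400)); b=cv2.resize(b[110:210,210:310],(400,400))
cv2.imwrite('pics/n2.png',cv2.cvtColor(np.hstack([a,b]),cv2.COLOR_RGB2BGR))
# predicted pixel of cap top centre / lower edge circle in scene if centred under tcp
s=telemetry.get_obs(); p=s['ee_pos']; print(proj('scene',[p+[0,0,-.004],p+[0,0,.024]]))
E
```

```text
time: 5.75
ee_pos: [0.4974, 0.0219, 0.2723]
tcp_rot: [-179.9, -0.0, 121.5]
wrist_force: [0.1, -0.1, -0.5]
opening: 0.0485
pos [0.4974 0.0219 0.2723] rot [-1.7991e+02 -3.0000e-02  1.2154e+02] F [ 0.1 -0.1 -0.5] t 5.75
rows: [-0.0007  0.0004  0.0823] [-0.0016 -0.0006  0.0006]
[[260.76082716 137.17271231]
 [260.35782595 125.07943672]]
```

View pics/n2.png

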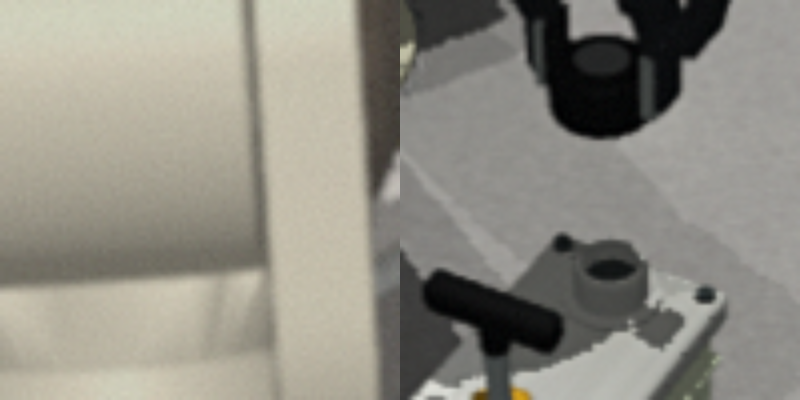

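Scene crop: the cap hangs upright with its top centre at about (260.6,124), against (260.4,125) predicted, so it is centred under the tool. Descending onto the neck.

```bash
python3 -m inch '[[0,0,0.02,0,0,0,1],[0,0,0.045,0,0,0,1],[0,0,0.065,0,0,0,1],[0,0,0.078,0,0,0,1],[0,0,0.085,0,0,0,1],[0,0,0.09,0,0,0,1],[0,0,0.093,0,0,0,1],[0,0,0.096,0,0,0,1],[0,0,0.098,0,0,0,1],[0,0,0.098,0,0,0,1]]'; python3 go.py .498 .0215 .164 121.5
```

```text
time: 6.68
ee_pos: [0.4979, 0.0221, 0.1755]
tcp_rot: [180.0, 0.0, 121.5]
wrist_force: [0.5, 0.7, -0.8]
opening: 0.0485
pos [0.4979 0.0221 0.1755] rot [1.7998e+02 1.0000e-02 1.2151e+02] F [ 0.5  0.7 -0.8] t 6.6833
rows: [-0.0006 -0.0002  0.0115] [0.0004 0.0002 0.0001]
```

```bash
python3 -m inch '[[0,0,0.002,0,0,0,1],[0,0,0.004,0,0,0,1],[0,0,0.006,0,0,0,1],[0,0,0.008,0,0,0,1],[0,0,0.009,0,0,0,1],[0,0,0.01,0,0,0,1],[0,0,0.011,0,0,0,1],[0,0,0.011,0,0,0,1],[0,0,0.011,0,0,0,1]]'; python3 go.py .498 .0215 .162 121.5;  python3 - <<'E'
from h import *
b,e=snap('scene'); b=cv2.resize(b[130:220,210:310],None,fx=5,fy=5)
cv2.imwrite('pics/n3.png',cv2.cvtColor(b,cv2.COLOR_RGB2BGR))
E
```

```text
time: 7.43
ee_pos: [0.4979, 0.0222, 0.1643]
tcp_rot: [180.0, 0.0, 121.5]
wrist_force: [2.4, -1.0, -0.4]
opening: 0.0481
pos [0.4979 0.0222 0.1643] rot [1.7999e+02 1.0000e-02 1.2151e+02] F [ 2.4 -1.  -0.4] t 7.4333
rows: [-0.0006 -0.0002  0.0023] [0.0001 0.0002 0.0002]
```

View pics/n3.png

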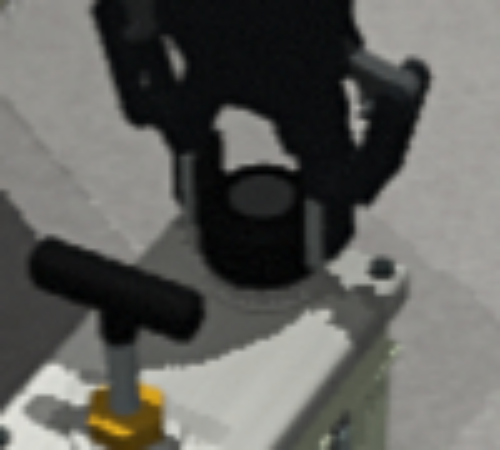

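The cap is over the neck with its skirt just above the flange at (260,285). Lowering the last 2 mm, then releasing.

```bash
python3 -m inch '[[0,0,0.001,0,0,0,1],[0,0,0.002,0,0,0,1],[0,0,0.0025,0,0,0,1],[0,0,0.0025,0,0,0,1]]'; python3 -m inch '[[0,0,0,0,0,0,0.4],[0,0,0,0,0,0,0.2],[0,0,0,0,0,0,0],[0,0,0,0,0,0,0],[0,0,0,0,0,0,0],[0,0,0,0,0,0,0],[0,0,0,0,0,0,0],[0,0,-0.01,0,0,0,0],[0,0,-0.04,0,0,0,0],[0,0,-0.08,0,0,0,0],[0,0,-0.11,0,0,0,0],[0,0,-0.11,0,0,0,0]]';  python3 - <<'E'
from h import *
b,e=snap('scene'); np.savez('n4',b=b,e=e)
C=cloud('scene',e); g=b.max(2); z=C[...,2]; x=C[...,0];y=C[...,1]
m=(np.hypot(x-.498,y-.022)<.035)&(z>.18)&(z<.2); P=C[m]; print('cap top',m.sum(),np.median(P,0),P.min(0),P.max(0),cv2.minEnclosingCircle(np.float32(P[:,:2])))
print('pred top centre px',proj('scene',[[.498,.0218,.186]]))
b=cv2.resize(b[130:220,210:310],None,fx=5,fy=5)
cv2.imwrite('pics/n4.png',cv2.cvtColor(b,cv2.COLOR_RGB2BGR))
E
python3 go.py .5528 -.0675 .275 31.5
```

```text
time: 7.82
ee_pos: [0.4978, 0.0222, 0.162]
tcp_rot: [180.0, 0.0, 121.5]
wrist_force: [1.8, -1.1, 2.4]
opening: 0.0487
time: 8.82
ee_pos: [0.4989, 0.0223, 0.2789]
tcp_rot: [179.6, 0.2, 121.5]
wrist_force: [1.8, -0.0, 0.6]
opening: 0.0858
cap top 360 [0.50399827 0.017078   0.18742958] [ 0.474157   -0.00532236  0.18001813] [0.52584493 0.04320351 0.19174605] ((0.5000009536743164, 0.018793873488903046), 0.026264306157827377)
pred top centre px [[262.25610898 170.61270355]]
pos [0.4988 0.0222 0.276 ] rot [1.7970e+02 1.7000e-01 1.2151e+02] F [-0.4 -0.6 -1.4] t 8.8667
rows: [-0.1047 -0.0009  0.0013] [ 0.0065 -0.0019  1.571 ]
```

View pics/n4.png

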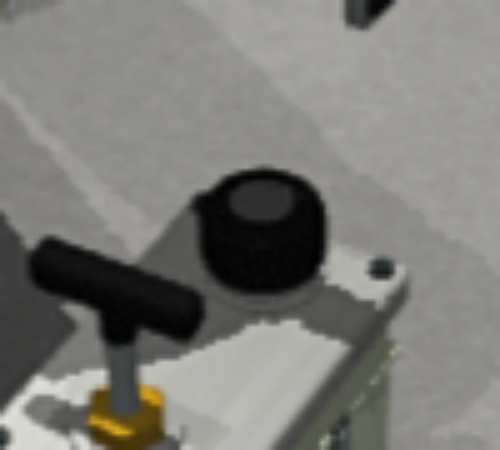

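The cap is seated on the neck and level: its top centre is at (262.4,169.6), against (262.3,170.6) predicted, the same 1 px offset as before. Now to the handle.

```bash
python3 -m inch '[[-0.02,0,0,0,0,0.12,0],[-0.04,0,0,0,0,0.24,0],[-0.06,0,0,0,0,0.36,0],[-0.08,0,0,0,0,0.48,0],[-0.1,0,0,0,0,0.6,0],[-0.105,0,0,0,0,0.72,0],[-0.105,0,0,0,0,0.84,0],[-0.105,0,0,0,0,0.96,0],[-0.105,0,0,0,0,1.08,0],[-0.105,0,0,0,0,1.2,0],[-0.105,0,0,0,0,1.32,0],[-0.105,0,0,0,0,1.44,0]]'; python3 go.py .553 -.068 .275 31.5
```

```text
time: 9.87
ee_pos: [0.5524, -0.0673, 0.2713]
tcp_rot: [-180.0, 0.0, 38.7]
wrist_force: [0.8, 0.1, -0.0]
opening: 0.0856
pos [ 0.5524 -0.0673  0.2713] rot [-1.7995e+02  4.0000e-02  3.8660e+01] F [ 0.8  0.1 -0. ] t 9.8667
rows: [ 0.      0.0009 -0.0037] [-0.0008  0.0008  0.125 ]
```

```bash
python3 -m inch '[[0,0.001,0,0,0,0.12,0],[0,0.001,0,0,0,0.125,0],[0,0.001,0.02,0,0,0.125,0],[0,0.001,0.04,0,0,0.125,0],[0,0.001,0.055,0,0,0.125,0],[0,0.001,0.065,0,0,0.125,0],[0,0.001,0.065,0,0,0.125,0],[0,0.001,0.065,0,0,0.125,0]]'; python3 go.py .553 -.068 .206 31.5;  python3 - <<'E'
from h import *
b,e=snap('scene')
b=cv2.resize(b[120:220,190:310],None,fx=5,fy=5)
cv2.imwrite('pics/p1.png',cv2.cvtColor(b,cv2.COLOR_RGB2BGR))
E
```

```text
time: 10.53
ee_pos: [0.553, -0.068, 0.2068]
tcp_rot: [-180.0, 0.0, 31.9]
wrist_force: [0.5, -0.3, 0.8]
opening: 0.0855
pos [ 0.553  -0.068   0.2068] rot [-1.7997e+02  3.0000e-02  3.1940e+01] F [ 0.5 -0.3  0.8] t 10.5333
rows: [ 0.     -0.      0.0008] [-0.0004  0.0005  0.0077]
```

View pics/p1.png

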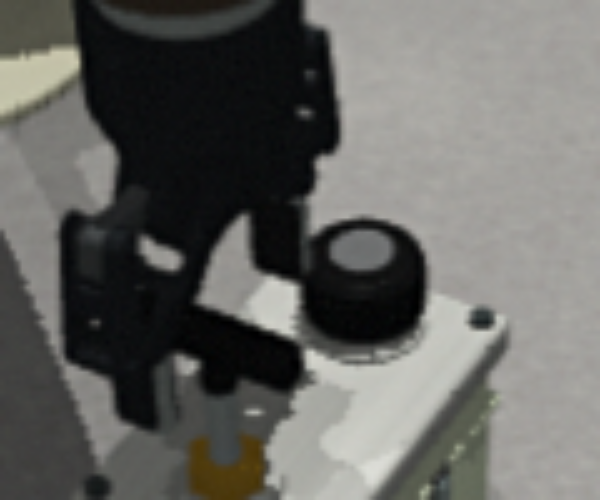

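The fingers straddle the bar at (240,345), and the cap is untouched at (362,250). Closing on the bar.

```bash
python3 -m inch '[[0,0,0,0,0,0,0.3],[0,0,0,0,0,0,0.6],[0,0,0,0,0,0,0.8],[0,0,0,0,0,0,1],[0,0,0,0,0,0,1],[0,0,0,0,0,0,1],[0,0,0,0,0,0,1],[0,0,0,0,0,0,1],[0,0,0,0,0,0,1],[0,0,0,0,0,0,1],[0,0,0,0,0,0,1],[0,0,0,0,0,0,1]]' 80; python3 go.py .553 -.068 .246 31.5
```

```text
time: 11.58
ee_pos: [0.5539, -0.069, 0.2072]
tcp_rot: [179.9, -0.0, 31.8]
wrist_force: [3.1, -5.9, 1.4]
opening: 0.0147
pos [ 0.5539 -0.069   0.2072] rot [ 1.7987e+02 -3.0000e-02  3.1780e+01] F [ 3.1 -5.9  1.4] t 11.5833
rows: [-0.0002 -0.0012 -0.0388] [ 0.0023 -0.0006  0.005 ]
```

Side load is about 6.6 N along the tool's +y, so I'll shift 1 mm that way and draw part of the way first.

```bash
python3 -m inch '[[0,0.0012,0,0,0,0,1],[0,0.0012,-0.003,0,0,0,1],[0,0.0012,-0.006,0,0,0,1],[0,0.0012,-0.01,0,0,0,1],[0,0.0012,-0.014,0,0,0,1],[0,0.0012,-0.018,0,0,0,1],[0,0.0012,-0.022,0,0,0,1],[0,0.0012,-0.025,0,0,0,1],[0,0.0012,-0.025,0,0,0,1],[0,0.0012,-0.025,0,0,0,1]]'; python3 go.py .5538 -.069 .247 31.8
```

```text
time: 12.42
ee_pos: [0.5539, -0.0691, 0.2319]
tcp_rot: [-180.0, 0.0, 31.8]
wrist_force: [4.3, 0.1, -12.9]
opening: 0.0144
pos [ 0.5539 -0.0691  0.2319] rot [-179.99    0.     31.85] F [  4.3   0.1 -12.9] t 12.4167
rows: [-0.     -0.0001 -0.0151] [-0.0001  0.      0.0008]
```

```bash
python3 -m inch '[[0,0,-0.003,0,0,0,1],[0,0,-0.006,0,0,0,1],[0,0,-0.009,0,0,0,1],[0,0,-0.012,0,0,0,1],[0,0,-0.014,0,0,0,1],[0,0,-0.0155,0,0,0,1],[0,0,-0.016,0,0,0,1],[0,0,-0.016,0,0,0,1],[0,0,-0.016,0,0,0,1],[0,0,-0.016,0,0,0,1],[0,0,-0.016,0,0,0,1],[0,0,-0.016,0,0,0,1]]'; python3 go.py .5538 -.069 .248 31.8;  python3 - <<'E'
from h import *
b,e=snap('scene'); np.savez('p2',b=b)
print('gland top px',proj('scene',[[.553,-.068,.166],[.553,-.068,.172],[.553,-.068,.238]]))
b=cv2.resize(b[140:230,200:290],None,fx=6,fy=6,interpolation=cv2.INTER_CUBIC)
cv2.imwrite('pics/p2.png',cv2.cvtColor(b,cv2.COLOR_RGB2BGR))
E
```

```text
time: 13.42
ee_pos: [0.5539, -0.0691, 0.2478]
tcp_rot: [-180.0, 0.0, 31.8]
wrist_force: [3.8, 0.5, -15.8]
opening: 0.0141
pos [ 0.5539 -0.0691  0.2478] rot [-180.      0.     31.84] F [  3.8   0.5 -15.8] t 13.4167
rows: [-0.     -0.0001 -0.0002] [-0.0001  0.      0.0008]
gland top px [[235.05094696 210.86201443]
 [234.85346991 208.60323659]
 [232.59446603 182.47244778]]
```

View pics/p2.png

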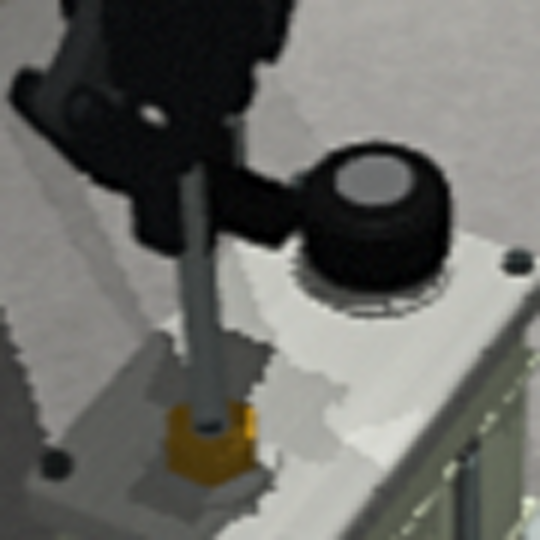

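The crop shows the cap seated and the rod drawn out, with a dark band at its foot around (208,427), right at the gland top (predicted row about 425–433). I'll read the band numerically and check for creep by holding.

```bash
python3 -m inch '[[0,0,0,0,0,0,1],[0,0,0,0,0,0,1],[0,0,0,0,0,0,1],[0,0,0,0,0,0,1],[0,0,0,0,0,0,1],[0,0,0,0,0,0,1],[0,0,0,0,0,0,1],[0,0,0,0,0,0,1],[0,0,0,0,0,0,1],[0,0,0,0,0,0,1],[0,0,0,0,0,0,1],[0,0,0,0,0,0,1]]' 90;  python3 - <<'E'
from h import *
B=np.mean([snap('scene')[0].astype(float) for _ in range(6)],0)
for v in range(200,220): print(v,B[v,232:238].round().astype(int).tolist() and [tuple(B[v,u].round().astype(int).tolist()) for u in (233,234,235,236)])
o,_,c,M=cam('scene')[0:4]; dr=c[:2]-[.553,-.068]; dr/=np.linalg.norm(dr); f=np.array([.553,-.068])+.006*dr
print({z:proj('scene',[[*f,z]])[0].round(1).tolist() for z in(.160,.166,.172,.178)})
b=cv2.resize(B[195:220,222:250].astype(np.uint8),None,fx=20,fy=20,interpolation=cv2.INTER_CUBIC)
cv2.imwrite('pics/p3.png',cv2.cvtColor(b,cv2.COLOR_RGB2BGR))
E
```

```text
time: 14.47
ee_pos: [0.5538, -0.0691, 0.2477]
tcp_rot: [-180.0, 0.0, 31.8]
wrist_force: [3.0, 1.2, -15.2]
opening: 0.0144
200 [(66, 70, 69), (66, 71, 70), (62, 66, 66), (61, 65, 64)]
201 [(66, 71, 69), (66, 70, 69), (62, 67, 66), (60, 64, 64)]
202 [(67, 71, 69), (66, 70, 70), (63, 68, 67), (60, 65, 64)]
203 [(67, 71, 70), (67, 71, 70), (64, 68, 68), (61, 65, 63)]
204 [(67, 70, 69), (66, 70, 69), (65, 68, 68), (62, 66, 65)]
205 [(67, 71, 70), (67, 70, 70), (64, 68, 68), (62, 66, 66)]
206 [(67, 70, 70), (66, 71, 70), (66, 70, 69), (62, 66, 66)]
207 [(65, 71, 69), (67, 71, 70), (65, 69, 70), (62, 66, 67)]
208 [(66, 71, 71), (67, 71, 71), (66, 70, 70), (63, 67, 68)]
209 [(65, 70, 70), (67, 71, 70), (65, 68, 69), (60, 64, 65)]
210 [(50, 54, 56), (49, 53, 54), (42, 47, 46), (37, 43, 44)]
211 [(32, 35, 36), (24, 28, 30), (20, 25, 28), (30, 34, 34)]
212 [(62, 60, 51), (54, 56, 56), (49, 50, 48), (59, 57, 48)]
213 [(77, 61, 25), (76, 62, 30), (76, 61, 28), (77, 60, 22)]
214 [(78, 59, 13), (79, 59, 13), (78, 58, 13), (78, 58, 12)]
215 [(76, 58, 13), (77, 58, 13), (78, 58, 14), (79, 59, 14)]
216 [(76, 58, 14), (77, 58, 14), (78, 58, 15), (83, 62, 14)]
217 [(74, 55, 14), (75, 57, 14), (76, 57, 14), (76, 56, 12)]
218 [(72, 54, 10), (73, 55, 12), (74, 55, 13), (76, 57, 13)]
219 [(72, 54, 11), (72, 53, 10), (72, 53, 9), (74, 54, 11)]
{0.16: [235.4, 215.3], 0.166: [235.2, 213.1], 0.172: [235.0, 210.8], 0.178: [234.8, 208.6]}
```

View pics/p3.png

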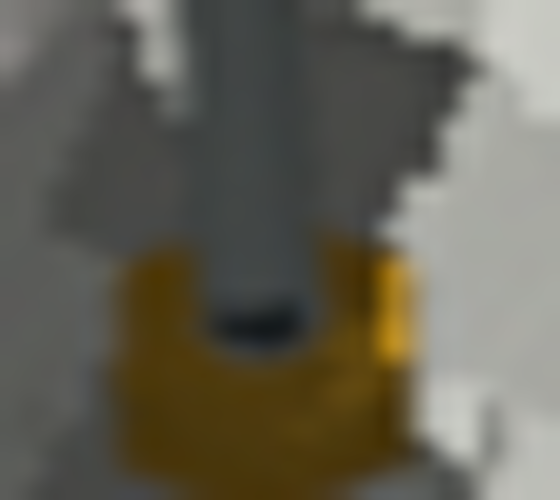

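The dark groove spans rows 210–212, with a sliver of bright rod at row 212 before the brass begins at row 213. The groove is therefore just clear, which agrees with the 40.5 mm of tool travel, and there was no creep over 1 s. I'm handing in while holding.

```bash
python3 -c "
from workcell import order,telemetry
print(order.job_done()); s=telemetry.get_obs(); print(s['time'],s['ee_pos'],s['wrist_force'],s['opening'])"
```

```text
the job is handed in; nothing more can be done
None
the job is handed in; nothing more can be done
```

I put the breather cap back on the filler neck, let go of it, and then drew the T-handle up to the mark. The job was handed in at about 15 s with the gripper still holding the handle. It reported no verdict.

- **Cap:** the camera showed it level and fully down on the neck. Its top centre was within about 1 px (roughly 2 mm) of where it should be. That small offset was there before I placed it, so I took it as camera calibration error.
- **Plunger:** the tool rose 40.5 mm. The pull read 15–16 N where about 17 N was expected. A close-up showed the dark groove just above the gland nut with a sliver of bright rod below it, which puts the lift at about 40–42 mm. Holding for a further second showed no creep.
- **Bystanders:** the oil bottle, bearing and spanner were never approached. I did not check them again with a picture at the end.
- **Small disagreements:** the finger opening reads about 1.5–2 mm under the true size on both parts. About 3 N of side force stayed on the handle grip.

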